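# Set out the rest pillars for a sloping weldment

### The job

Set out the four copper-topped rest pillars for a sloping weldment: stand one upright in the middle of each round seat on the blue rail, so that they rise in order of height, the shortest next to the red post and the tallest next to the bare steel post. Leave all four standing free.

Things in the scene. Friction and masses are not known exactly. Their poses are not given: they have to be found in the camera images.
- pillar_24: the smallest rest pillar: upright round dark-steel cylinder 26 mm in diameter and 24 mm tall in all; its top 6 mm is a copper pad, 6 mm smaller in diameter than the steel. Loose, standing on the table. Origin at the centre of its underside, z up along it; grip round the steel from above
- pillar_36: the second smallest rest pillar: upright round dark-steel cylinder 34 mm in diameter and 36 mm tall in all; its top 6 mm is a copper pad, 6 mm smaller in diameter than the steel. Loose, standing on the table. Origin at the centre of its underside, z up along it; grip round the steel from above
- pillar_48: the second largest rest pillar: upright round dark-steel cylinder 42 mm in diameter and 48 mm tall in all; its top 6 mm is a copper pad, 6 mm smaller in diameter than the steel. Loose, standing on the table. Origin at the centre of its underside, z up along it; grip round the steel from above
- pillar_60: the largest rest pillar: upright round dark-steel cylinder 50 mm in diameter and 60 mm tall in all; its top 6 mm is a copper pad, 6 mm smaller in diameter than the steel. Loose, standing on the table. Origin at the centre of its underside, z up along it; grip round the steel from above
- seat_a: one of four like round grey seats in a straight row on the blue rail (an end seat; the row runs a, b, c, d): disc 70 mm in diameter, 5 mm thick, white ring and cross on its flat top. Fixed. Origin at the centre of its underside, 5 mm above the table, so its top is 10 mm above the table; z up, y along the row (from seat d towards seat a). Seats are 83 mm apart, centre to centre
- seat_b: one of four like round grey seats in a straight row on the blue rail (a middle seat; the row runs a, b, c, d): disc 70 mm in diameter, 5 mm thick, white ring and cross on its flat top. Fixed. Origin at the centre of its underside, 5 mm above the table, so its top is 10 mm above the table; z up, y along the row (from seat d towards seat a). Seats are 83 mm apart, centre to centre
- seat_c: one of four like round grey seats in a straight row on the blue rail (a middle seat; the row runs a, b, c, d): disc 70 mm in diameter, 5 mm thick, white ring and cross on its flat top. Fixed. Origin at the centre of its underside, 5 mm above the table, so its top is 10 mm above the table; z up, y along the row (from seat d towards seat a). Seats are 83 mm apart, centre to centre
- seat_d: one of four like round grey seats in a straight row on the blue rail (an end seat; the row runs a, b, c, d): disc 70 mm in diameter, 5 mm thick, white ring and cross on its flat top. Fixed. Origin at the centre of its underside, 5 mm above the table, so its top is 10 mm above the table; z up, y along the row (from seat d towards seat a). Seats are 83 mm apart, centre to centre
- red_post: red upright post, 20 mm in diameter on a 26 mm foot, 40 mm tall, top 45 mm above the table, fixed at one end of the rail in line with the seats, 71.5 mm from the centre of the end seat next to it (a or d); marks the low end of the row. A bare steel post of the same shape stands at the other end. Origin at the centre of its underside, 5 mm above the table

How it is judged:
At the end, for the whole second after the job is handed in: The pillars stand upright (within 0.1 rad) and at rest on the seats' tops, released, each within 12 mm of the centre of its seat: the 24 mm one on the seat next to the red post, then 36, 48, and the 60 mm one on the seat at the other end (((horizontal distance between red_post and seat_a below 0.12 m and horizontal distance between pillar_24 and seat_a below 0.012 m and horizontal distance between pillar_36 and seat_b below 0.012 m and horizontal distance between pillar_48 and seat_c below 0.012 m and horizontal distance between pillar_60 and seat_d below 0.012 m) or (horizontal distance between red_post and seat_d below 0.12 m and horizontal distance between pillar_24 and seat_d below 0.012 m and horizontal distance between pillar_36 and seat_c below 0.012 m and horizontal distance between pillar_48 and seat_b below 0.012 m and horizontal distance between pillar_60 and seat_a below 0.012 m)) and height (world z) of pillar_24 between 0.007 and 0.014 m and angle between each of pillar_24, pillar_36, pillar_48, pillar_60's own z axis and vertical below 0.1 rad and linear speed of each of pillar_24, pillar_36, pillar_48, pillar_60 below 0.02 m/s and angular speed of each of pillar_24, pillar_36, pillar_48, pillar_60 below 0.2 rad/s and height (world z) of pillar_36 between 0.007 and 0.014 m and height (world z) of pillar_48 between 0.007 and 0.014 m and height (world z) of pillar_60 between 0.007 and 0.014 m); the robot touches nothing.
It also fails if it takes over 83 s, if anything falls off the work surface, if the arm or the gripper's body presses on something with over 40 N, if the wrist force passes 120 N, or if a joint passes its speed limit or range.

### The arm

A 6-joint arm with a two-finger parallel gripper is mounted at the origin on the work surface; the furniture and walls round the work are solid. World frame = base frame: x ahead of the robot, y to its left, z up, the work surface at z = 0. Lengths are in m, angles in rad, forces in N, time in s.
With the tool pointing down it reaches from about 0.3 to 0.85 m from the base axis. Payload 5.4 kg.
Tool frame: the origin (TCP) lies midway between the tips of the shut fingers; the grasp point (between the pads) lies 19 mm behind it (ctrl.grip_depth is the distance from the TCP to the grasp point, in m); z points along the fingers, y is the direction in which the jaws open and shut (so a half turn about z gives the same grasp; the last joint's range is limited). The gripper opens to 85 mm and grips with 20 to 120 N. Pads are 22 mm wide; open, the fingers measure 114 mm over their backs; the gripper's body (76 mm by 85 mm) begins 54 mm behind the grasp point. The pads swing forward as they close: fully open they stand 13 mm farther back than shut.
Start: joints at [0.952, 0.158, 1.597, -0, 1.386, -0.21], TCP at [0.229, 0.528, 0.231] pointing down, gripper open.
Joint ranges: [-2.91, 2.91], [-0.94, 2.29], [0.18, 2.7], [-1.29, 4.43], [0.17, 2.64], [-3, 3]. Speed limits (rad/s): [2.57, 2.57, 3.14, 3.14, 3.14, 3.14].

### API

Orientations are given as [roll, pitch, yaw] about the fixed x, y, z axes, in that order (R = Rz(yaw) Ry(pitch) Rx(roll)).
In Python, from cell import ctrl gives the robot as it stands.
- The arm moves only by the shell command python3 -m handwheel 'ROWS'. ROWS is JSON, a list of rows, each an object with "dp": the shift along the tool's x, y, z in m, a list of three; "twist": the turn, a rotation vector about the tool's x, y, z in rad, a list of three; "claw": the finger opening in m, from 0 to 0.0854. In form: [{"dp": [x, y, z], "twist": [rx, ry, rz], "claw": claw}, ...]. A call has exactly 5 rows; each row is the pose to reach, as a shift and turn from the pose measured when the call began, along the tool's axes at that moment; what a row does not reach only later rows make up. A row lasts 1/10 s, in which the tool goes at most 50 mm and 8.59 degrees, less where a joint would pass 70% of its speed; a pose out of reach is approached as far as the arm can. A call with a gripper value outside its range is refused whole. The fingers move at their own pace and stop on an object; the grip force is fixed at half the most. Time passes only in rows, so rows that repeat a pose let the fingers close, or fill a call up. It gives the time, the measured TCP pose, the force and the opening at its end, in the units of the state.
- ctrl.state(): the state, without advancing time (a new reading comes with each control period).
- ctrl.grab_frame(name): name is "side" or "top" or "wrist"; returns a dict with "img" (420x560x3 uint8, red, green, blue), "vertical_fov" (degrees; the focal length in pixels is half the picture's height over the tangent of half this angle, whatever the lens; pixels are square), "cx", "cy" (the principal point, pixels), "dist_coeffs" ([k1, k2, p1, p2, k3] as OpenCV has them; the pictures are not rectified), "extrinsics" (4x4, takes a point from world to camera coordinates). Camera axes: x right, y up, looking along -z (the intrinsics and any distortion apply to the point x, -y, -z); pixel columns grow to the right and rows downward; lengths in m; the calibration is good to about 2 mm. A picture is of the moment at which its call begins. There is no depth.
- ctrl.hand_in(): hands the job in, once; it reports no verdict.
The state is a dict: "t": time; "qpos": joint angles; "joint_vel": joint speeds; "tau": joint torques, N m; "eef_pos": TCP position; "orientation": TCP orientation; "ft_force": force on the tool from outside, world axes, zero at the start; "wrist_torque": the same for the moment, N m; "width": finger opening in m.
Only numpy, scipy, OpenCV 4.12 (cv2) and the standard library are available. Lean on these libraries where they do the work, as an engineer would, in place of code of your own. Each camera call takes 0.05 s, during which the arm holds its last target. There are 200 camera calls.

## Working session

There is one attempt and no reset: what is moved stays moved. The work goes in short steps, Python scripts to look and compute and a shell command to move; the robot and the scene stay as the last step left them, time stands still between calls to the robot, and variables do not carry over. Pictures are saved under pics/ and viewed, about 12 in all and at most 16, crops included, and the job is handed in when it is done.

```bash
mkdir -p pics; ls
python3 - <<'E'
from cell import ctrl
import cv2
print(ctrl.state())
for n in ("side","top"):
    f=ctrl.grab_frame(n); cv2.imwrite(f"pics/{n}0.png",f["img"][:,:,::-1])
    print(n,{k:(v if not hasattr(v,'tolist') else v.tolist()) for k,v in f.items() if k!="img"})
E
```

```text
pics
{'t': 0.0, 'qpos': array([ 9.51892551e-01,  1.59027989e-01,  1.59825996e+00,  2.33010138e-05,
        1.38625435e+00, -2.10112729e-01]), 'joint_vel': array([-0.00132679,  0.0016844 , -0.0009435 , -0.00097059, -0.00075179,
        0.00122932]), 'tau': array([-1.45364946e-03, -3.96013319e+01, -3.31421971e+01, -4.68935832e-04,
        8.77131679e-03,  7.69430608e-05]), 'eef_pos': array([0.22821165, 0.52709244, 0.23031488]), 'orientation': array([-3.13969066e+00, -4.29030899e-04,  2.73279690e+00]), 'ft_force': array([-0.13387685,  0.29630393,  0.59221457]), 'wrist_torque': array([-0.03881272,  0.00997509,  0.00031738]), 'width': 0.08551456610289745}
side {'vertical_fov': 42.42960531105969, 'cx': 286.79753390997905, 'cy': 207.43582882089896, 'dist_coeffs': [-0.07802046993052891, 0.0, 0.0, 0.0, 0.0], 'extrinsics': [[0.9794900374875202, -0.20123242804242664, -0.010236032768922477, -0.5433889257247017], [0.1193212240342052, 0.5383564456393126, 0.8342270571814276, -0.09110496385746185], [-0.16236290203638232, -0.8183384674709818, 0.5513260747502959, -1.1038769287312657], [0.0, 0.0, 0.0, 1.0]]}
top {'vertical_fov': 45.85205461734845, 'cx': 283.71280729688505, 'cy': 215.4075627480436, 'dist_coeffs': [0.01830587518259572, 0.0, 0.0, 0.0, 0.0], 'extrinsics': [[0.026155047183973077, -0.9996529574185103, 0.003142965356128833, 0.00528577613298498], [0.9930661843588764, 0.026342915227402192, 0.11456702972593631, -0.572503179983915], [-0.11461006495812578, 0.00012466654557347908, 0.9934105482974028, -1.0749109196861517], [0.0, 0.0, 0.0, 1.0]]}
```

View pics/top0.png

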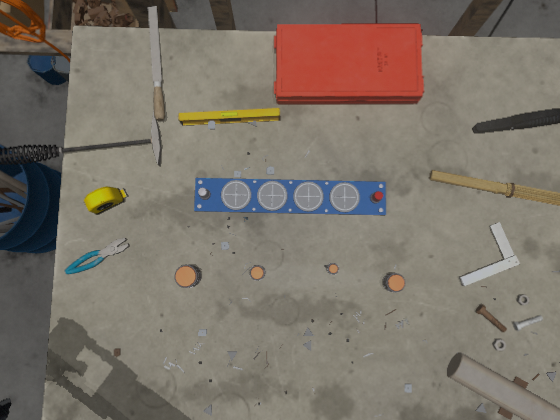

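View pics/side0.png

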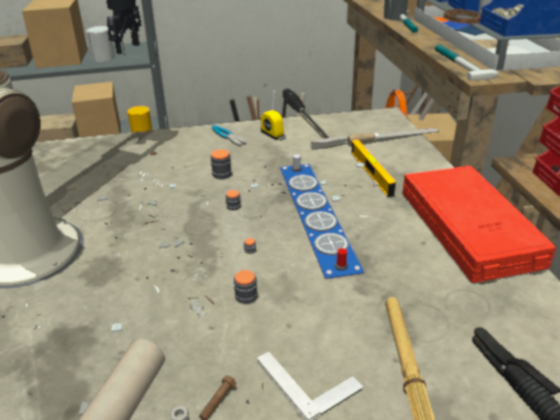

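Top view: blue rail with seats at about (236,195), (272,196), (308,196), (344,197). The red post is at (377,197) and the steel post at (204,193). The pillars are at (187,276), (257,272), (333,269) and (396,283). I'll enlarge this area and compute positions.

```bash
cat > h.py <<'E'
from cell import ctrl
import numpy as np, cv2
from scipy.spatial.transform import Rotation as R
def cam(f):
    h=f["img"].shape[0]; fl=h/2/np.tan(np.radians(f["vertical_fov"])/2)
    return np.array([[fl,0,f["cx"]],[0,fl,f["cy"]],[0,0,1]]),np.array(f["dist_coeffs"]),np.array(f["extrinsics"])
def locate(f,uv,z):
    K,d,E=cam(f); n=cv2.undistortPoints(np.array([[uv]],float),K,d)[0,0]
    r=E[:3,:3].T@np.array([n[0],-n[1],-1]); c=-E[:3,:3].T@E[:3,3]
    return c+r*(z-c[2])/r[2]
def proj(f,p):
    K,d,E=cam(f); q=E[:3,:3]@np.asarray(p)+E[:3,3]; q=q*[1,-1,-1]
    return cv2.projectPoints(q.reshape(1,3),np.zeros(3),np.zeros(3),K,d)[0].ravel()
def blobs(f,lo,hi,amin=20):
    hsv=cv2.cvtColor(f["img"],cv2.COLOR_RGB2HSV); m=cv2.inRange(hsv,np.array(lo),np.array(hi))
    n,_,s,c=cv2.connectedComponentsWithStats(m)
    return [(c[i],s[i,4]) for i in range(1,n) if s[i,4]>=amin]
def delta(goal,yaw=None):
    "tool-frame shift and turn from present to TCP goal, pointing down"
    s=ctrl.state(); R0=R.from_euler('xyz',s["orientation"])
    dp=R0.inv().apply(np.array(goal)-s["eef_pos"])
    out=[dp.round(4).tolist()]
    if yaw is not None:
        c=[(R0.inv()*R.from_euler('xyz',[np.pi,0,y])).as_rotvec() for y in (yaw,yaw+np.pi)]
        out.append(min(c,key=np.linalg.norm).round(4).tolist())
    return out
E
python3 - <<'E'
from h import *
f=ctrl.grab_frame("top"); g=ctrl.grab_frame("side")
for n,F in (("top",f),("side",g)):
    for c,a in blobs(F,(4,110,120),(16,255,255)):
        print(n,"copper",c.round(1),a,[locate(F,c,z)[:2].round(4).tolist() for z in (.024,.036,.048,.06)])
for c in [(236,195),(272,196),(308,196),(344.5,197)]: print(c,locate(f,c,.01).round(4))
cv2.imwrite("pics/crop1.png",cv2.resize(f["img"][170:222,190:390],None,fx=4,fy=4,interpolation=cv2.INTER_CUBIC)[:,:,::-1])
cv2.imwrite("pics/crop2.png",cv2.resize(f["img"][255:300,165:415],None,fx=3.2,fy=3.2,interpolation=cv2.INTER_CUBIC)[:,:,::-1])
a=cv2.imread("pics/crop1.png");b=cv2.imread("pics/crop2.png");cv2.imwrite("pics/crop.png",np.vstack([a,b]))
E
```

```text
top copper [13.9  1.8] 67 [[1.0596, 0.665], [1.0529, 0.658], [1.0463, 0.6511], [1.0396, 0.6441]]
top copper [17.8 29.2] 104 [[0.993, 0.6506], [0.9871, 0.6438], [0.9812, 0.6369], [0.9752, 0.6301]]
top copper [347.8  60.7] 10126 [[0.9398, -0.1195], [0.9345, -0.118], [0.9291, -0.1164], [0.9238, -0.1149]]
top copper [25.9 37.8] 106 [[0.9727, 0.6304], [0.967, 0.6238], [0.9613, 0.6172], [0.9556, 0.6106]]
top copper [307.5 100. ] 60 [[0.8428, -0.0275], [0.8385, -0.027], [0.8342, -0.0265], [0.8299, -0.026]]
top copper [332.8 268.4] 57 [[0.4577, -0.0917], [0.4576, -0.0904], [0.4574, -0.0892], [0.4573, -0.088]]
top copper [185.2 275.8] 312 [[0.4329, 0.235], [0.433, 0.2327], [0.4331, 0.2304], [0.4333, 0.2281]]
top copper [256.6 272.4] 116 [[0.4443, 0.0772], [0.4443, 0.0766], [0.4444, 0.076], [0.4444, 0.0753]]
top copper [395.7 282.3] 204 [[0.4308, -0.2314], [0.431, -0.2287], [0.4311, -0.226], [0.4313, -0.2233]]
side copper [441.2  18.7] 49 [[1.6029, 1.4465], [1.5802, 1.4023], [1.5575, 1.3582], [1.5348, 1.314]]
side copper [398.1 101.4] 319 [[1.0184, 0.5231], [1.0064, 0.4959], [0.9944, 0.4686], 
[... 501 characters left out ...]
.1449, -0.0603], [1.1301, -0.0775]]
side copper [232.4 193.5] 83 [[0.4468, 0.0922], [0.4453, 0.0729], [0.4437, 0.0535], [0.4422, 0.0342]]
side copper [249.4 241.3] 62 [[0.4585, -0.0961], [0.4568, -0.112], [0.4551, -0.1279], [0.4533, -0.1438]]
side copper [244.4 277.1] 238 [[0.4337, -0.2024], [0.4324, -0.2164], [0.4311, -0.2303], [0.4298, -0.2443]]
side copper [228.2 379.2] 21 [[0.3776, -0.4286], [0.3774, -0.4384], [0.3771, -0.4482], [0.3769, -0.458]]
side copper [215.6 397.8] 132 [[0.3557, -0.458], [0.3559, -0.4673], [0.356, -0.4766], [0.3562, -0.4858]]
(236, 195) [0.6189 0.1307 0.01  ]
(272, 196) [0.6188 0.0483 0.01  ]
(308, 196) [ 0.621 -0.034  0.01 ]
(344.5, 197) [ 0.6209 -0.1175  0.01  ]
```

View pics/crop.png

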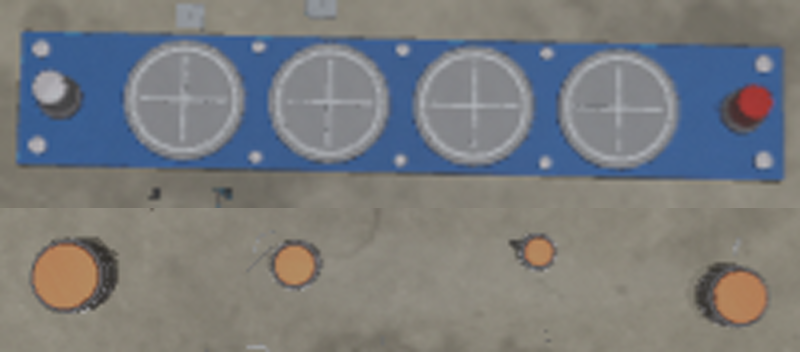

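Enlarged crop: the crosses are at top-image pixels (235.6,194.6), (272.1,195.1), (308.1,195.9) and (344.1,196.9). Red is at the −y end. All four pillars are standing, with no clutter near them. I'll turn the jaws along world x and hover over the rail for a wrist view as a second measurement.

Run:
```python
from h import *
f=ctrl.grab_frame("top")
for c in [(235.6,194.6),(272.1,195.1),(308.1,195.9),(344.1,196.9)]: print(c,locate(f,c,.01).round(4))
print(delta((.5,.0,.26),np.pi/2))
```

```text
(235.6, 194.6) [0.6198 0.1316 0.01  ]
(272.1, 195.1) [0.6209 0.0481 0.01  ]
(308.1, 195.9) [ 0.6212 -0.0342  0.01  ]
(344.1, 196.9) [ 0.6211 -0.1166  0.01  ]
[[-0.4588, -0.376, -0.0289], [-0.0008, 0.0003, 1.1621]]
```

```bash
python3 -m handwheel '[{"dp":[-0.459,-0.376,-0.029],"twist":[0,0,1.162],"claw":0.085},{"dp":[-0.459,-0.376,-0.029],"twist":[0,0,1.162],"claw":0.085},{"dp":[-0.459,-0.376,-0.029],"twist":[0,0,1.162],"claw":0.085},{"dp":[-0.459,-0.376,-0.029],"twist":[0,0,1.162],"claw":0.085},{"dp":[-0.459,-0.376,-0.029],"twist":[0,0,1.162],"claw":0.085}]'; python3 -c "
from h import *
print(delta((.5,.0,.26),np.pi/2))"
```

```text
t: 0.75
eef_pos: [0.3432, 0.3038, 0.2435]
orientation: [-3.142, 0.0, 1.977]
ft_force: [1.3, -0.4, 0.1]
width: 0.0848
[[-0.3411, 0.0239, -0.0163], [0.0001, 0.0005, 0.4064]]
```

```bash
python3 -m handwheel '[{"dp":[-0.341,0.024,-0.016],"twist":[0,0,0.406],"claw":0.085},{"dp":[-0.341,0.024,-0.016],"twist":[0,0,0.406],"claw":0.085},{"dp":[-0.341,0.024,-0.016],"twist":[0,0,0.406],"claw":0.085},{"dp":[-0.341,0.024,-0.016],"twist":[0,0,0.406],"claw":0.085},{"dp":[-0.341,0.024,-0.016],"twist":[0,0,0.406],"claw":0.085}]'; python3 -c "
from h import *
print(delta((.5,.0,.26),np.pi/2))"
```

```text
t: 1.25
eef_pos: [0.4577, 0.0815, 0.2555]
orientation: [3.141, 0.0, 1.571]
ft_force: [1.1, 0.3, 0.9]
width: 0.0854
[[-0.0815, 0.0423, -0.0044], [0.001, 0.0003, 0.0]]
```

```bash
python3 -m handwheel '[{"dp":[-0.081,0.042,-0.004],"twist":[0,0,0],"claw":0.085},{"dp":[-0.081,0.042,-0.004],"twist":[0,0,0],"claw":0.085},{"dp":[-0.081,0.042,-0.004],"twist":[0,0,0],"claw":0.085},{"dp":[-0.081,0.042,-0.004],"twist":[0,0,0],"claw":0.085},{"dp":[-0.081,0.042,-0.004],"twist":[0,0,0],"claw":0.085}]'
python3 - <<'E'
from h import *
f=ctrl.grab_frame("wrist"); cv2.imwrite("pics/w1.png",f["img"][:,:,::-1])
print(ctrl.state()["eef_pos"])
for c,a in blobs(f,(4,110,120),(16,255,255)):
    print(c.round(1),a,[locate(f,c,z)[:2].round(4).tolist() for z in (.024,.036,.048,.06)])
for y in (.1316,.0481,-.0342,-.1166): print(y,proj(f,(.621,y,.01)).round(1))
E
```

```text
t: 1.75
eef_pos: [0.4992, 0.0015, 0.2593]
orientation: [3.141, -0.0, 1.572]
ft_force: [1.4, -0.1, 0.8]
width: 0.0851
[0.49915424 0.00173147 0.25940224]
[219.3 104.7] 307 [[0.441, 0.0705], [0.4429, 0.0709], [0.4447, 0.0713], [0.4466, 0.0716]]
[240.2 247.1] 184 [[0.458, -0.0923], [0.4593, -0.0867], [0.4606, -0.0811], [0.4619, -0.0755]]
[220.4 351.9] 492 [[0.4263, -0.2468], [0.4286, -0.2362], [0.431, -0.2257], [0.4333, -0.2152]]
0.1316 [392.5  44.1]
0.0481 [385.2 125.8]
-0.0342 [378.3 197.1]
-0.1166 [372.  260.1]
```

View pics/w1.png

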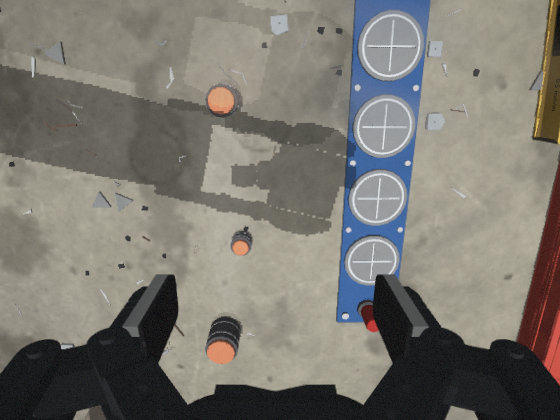

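Wrist view: crosses are at (391,45.5), (383.5,127), (377,198.5) and (371.5,260.5). That is within 2 px (about 1.5 mm) of the prediction, and the pillars agree to 2–4 mm. Averaged positions:

| Item | x (m) | y (m) |
|---|---|---|
| Seats (all) | .620 | .130, .047, −.036, −.119 |
| pillar_24 | .458 | −.093 |
| pillar_36 | .445 | .075 |
| pillar_48 | .431 | −.227 |
| pillar_60 | .433 | .2265 |

I'll pick pillar_24 first.

```bash
python3 -m handwheel '[{"dp":[-0.047,-0.021,0.04],"twist":[0,0,0],"claw":0.085},{"dp":[-0.095,-0.041,0.08],"twist":[0,0,0],"claw":0.085},{"dp":[-0.095,-0.041,0.12],"twist":[0,0,0],"claw":0.085},{"dp":[-0.095,-0.041,0.16],"twist":[0,0,0],"claw":0.085},{"dp":[-0.095,-0.041,0.18],"twist":[0,0,0],"claw":0.085}]'; python3 -m handwheel '[{"dp":[0,0,0],"twist":[0,0,0],"claw":0.085},{"dp":[0,0,0],"twist":[0,0,0],"claw":0.085},{"dp":[0,0,0],"twist":[0,0,0],"claw":0.085},{"dp":[0,0,0],"twist":[0,0,0],"claw":0.085},{"dp":[0,0,0],"twist":[0,0,0],"claw":0.085}]'; python3 -c "
from h import *
print(delta((.458,-.093,.004),np.pi/2))
f=ctrl.grab_frame('wrist'); cv2.imwrite('pics/w2.png',f['img'][:,:,::-1])"
```

```text
t: 2.3
eef_pos: [0.455, -0.0914, 0.0752]
orientation: [-3.136, -0.003, 1.573]
ft_force: [-0.7, 0.4, -0.4]
width: 0.085
t: 2.8
eef_pos: [0.4562, -0.0918, 0.0767]
orientation: [-3.139, -0.002, 1.573]
ft_force: [-0.6, 0.9, 0.4]
width: 0.0851
[[-0.0013, 0.002, 0.0727], [-0.0027, -0.0017, 0.0024]]
```

View pics/w2.png

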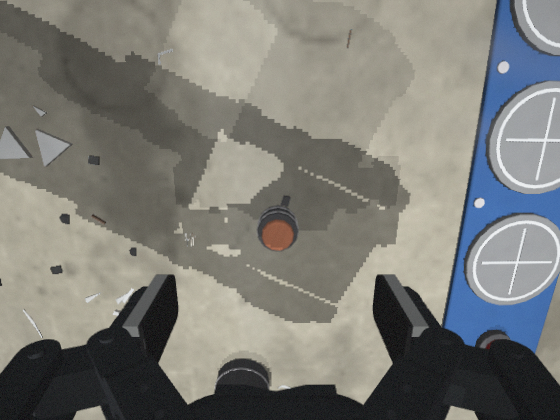

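Wrist view: pillar_24's copper is at (278,235), midway between the fingers at columns 168 and 383. Next: descend and grip.

```bash
python3 -c "
from h import *
print(locate(ctrl.grab_frame('wrist'),(278,235),.024))"
python3 -m handwheel '[{"dp":[-0.001,0.002,0.025],"twist":[0,0,0],"claw":0.085},{"dp":[-0.001,0.002,0.05],"twist":[0,0,0],"claw":0.085},{"dp":[-0.001,0.002,0.073],"twist":[0,0,0],"claw":0.085},{"dp":[-0.001,0.002,0.073],"twist":[0,0,0],"claw":0.06},{"dp":[-0.001,0.002,0.073],"twist":[0,0,0],"claw":0.04}]'
python3 -m handwheel '[{"dp":[0,0,0],"twist":[0,0,0],"claw":0.03},{"dp":[0,0,0],"twist":[0,0,0],"claw":0.015},{"dp":[0,0,0],"twist":[0,0,0],"claw":0.01},{"dp":[0,0,0],"twist":[0,0,0],"claw":0.01},{"dp":[0,0,0],"twist":[0,0,0],"claw":0.01}]'
```

```text
[ 0.45762885 -0.09223238  0.024     ]
t: 3.4
eef_pos: [0.4574, -0.0925, 0.0034]
orientation: [-3.137, -0.002, 1.573]
ft_force: [0.6, 0.1, 0.3]
width: 0.0587
t: 3.9
eef_pos: [0.4587, -0.0931, 0.0052]
orientation: [-3.14, -0.001, 1.573]
ft_force: [-1.5, 0.9, 6.7]
width: 0.0234
```

```bash
python3 -m handwheel '[{"dp":[0,0,0],"twist":[0,0,0],"claw":0.01},{"dp":[0,0,-0.01],"twist":[0,0,0],"claw":0.01},{"dp":[0,0,-0.03],"twist":[0,0,0],"claw":0.01},{"dp":[0,0,-0.06],"twist":[0,0,0],"claw":0.01},{"dp":[0,0,-0.08],"twist":[0,0,0],"claw":0.01}]'; python3 -c "
from h import *
print(delta((.620,-.119,.10),np.pi/2), ctrl.state()['width'])
f=ctrl.grab_frame('wrist'); cv2.imwrite('pics/w3.png',f['img'][:,:,::-1])"
```

```text
t: 4.4
eef_pos: [0.4596, -0.0935, 0.0876]
orientation: [3.141, -0.0, 1.573]
ft_force: [0.7, 0.5, -1.0]
width: 0.0229
[[-0.0259, 0.1604, -0.0123], [0.0004, -0.0001, 0.0024]] 0.022941281312213464
```

View pics/w3.png

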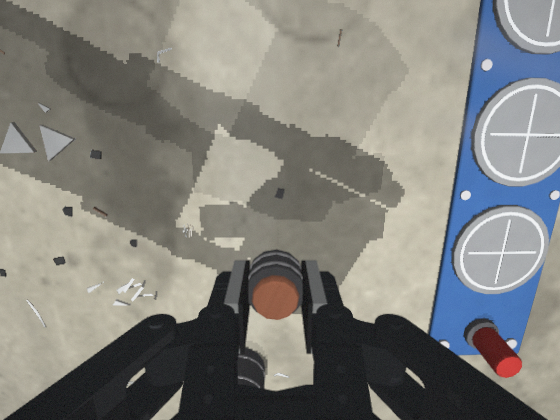

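Held upright in the jaws; copper at (276,298). Carry it to the seat next to the red post.

```bash
python3 -m handwheel '[{"dp":[-0.005,0.035,0],"twist":[0,0,0],"claw":0.01},{"dp":[-0.012,0.075,0],"twist":[0,0,0],"claw":0.01},{"dp":[-0.019,0.115,0],"twist":[0,0,0],"claw":0.01},{"dp":[-0.024,0.15,0],"twist":[0,0,0],"claw":0.01},{"dp":[-0.026,0.16,0],"twist":[0,0,0],"claw":0.01}]';python3 -m handwheel '[{"dp":[0,0,0.015],"twist":[0,0,0],"claw":0.01},{"dp":[0,0,0.03],"twist":[0,0,0],"claw":0.01},{"dp":[0,0,0.04],"twist":[0,0,0],"claw":0.01},{"dp":[0,0,0.045],"twist":[0,0,0],"claw":0.01},{"dp":[0,0,0.045],"twist":[0,0,0],"claw":0.01}]'; python3 -c "
from h import *
print(delta((.620,-.119,.016),np.pi/2), ctrl.state()['width'])
f=ctrl.grab_frame('wrist'); cv2.imwrite('pics/w4.png',f['img'][:,:,::-1])"
```

```text
t: 4.95
eef_pos: [0.6245, -0.1206, 0.0915]
orientation: [3.134, 0.003, 1.574]
ft_force: [-1.1, 0.1, -0.5]
width: 0.0233
t: 5.45
eef_pos: [0.6234, -0.1203, 0.0449]
orientation: [3.137, 0.002, 1.573]
ft_force: [-1.1, -1.0, -1.2]
width: 0.0232
[[0.0013, -0.0035, 0.0289], [0.0046, 0.0018, 0.0026]] 0.023226506358432094
```

View pics/w4.png

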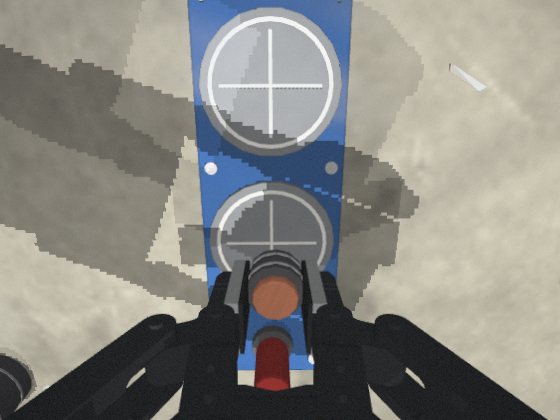

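Held pillar_24 is over the end seat; the crosses are at (270,85) and (271,243), which I'll use to refine the seat position.

```bash
python3 -c "
from h import *
f=ctrl.grab_frame('wrist'); print(locate(f,(270,85),.01),locate(f,(271,243),.01))"
python3 -m handwheel '[{"dp":[0.001,-0.003,0.01],"twist":[0,0,0],"claw":0.01},{"dp":[0.001,-0.003,0.02],"twist":[0,0,0],"claw":0.01},{"dp":[0.001,-0.003,0.025],"twist":[0,0,0],"claw":0.01},{"dp":[0.001,-0.003,0.028],"twist":[0,0,0],"claw":0.01},{"dp":[0.001,-0.003,0.028],"twist":[0,0,0],"claw":0.01}]'
```

```text
[ 0.6218656 -0.0359811  0.01     ] [ 0.62230077 -0.11918455  0.01      ]
t: 6.05
eef_pos: [0.6216, -0.1197, 0.0179]
orientation: [3.135, 0.003, 1.573]
ft_force: [-1.1, 0.2, -0.4]
width: 0.0238
```

```bash
python3 -m handwheel '[{"dp":[0,0,0.002],"twist":[0,0,0],"claw":0.01},{"dp":[0,0,0.002],"twist":[0,0,0],"claw":0.01},{"dp":[0,0,0.002],"twist":[0,0,0],"claw":0.03},{"dp":[0,0,0.002],"twist":[0,0,0],"claw":0.05},{"dp":[0,0,0.002],"twist":[0,0,0],"claw":0.07}]'; python3 -m handwheel '[{"dp":[0,0,0],"twist":[0,0,0],"claw":0.085},{"dp":[0,0,-0.02],"twist":[0,0,0],"claw":0.085},{"dp":[0,0,-0.06],"twist":[0,0,0],"claw":0.085},{"dp":[0,0,-0.1],"twist":[0,0,0],"claw":0.085},{"dp":[0,0,-0.11],"twist":[0,0,0],"claw":0.085}]'; python3 -c "
from h import *
print(delta((.445,.075,.10),np.pi/2))
f=ctrl.grab_frame('wrist'); cv2.imwrite('pics/w5.png',f['img'][:,:,::-1])"
```

```text
t: 6.55
eef_pos: [0.6219, -0.1199, 0.0164]
orientation: [3.134, 0.003, 1.573]
ft_force: [0.0, -0.2, 0.0]
width: 0.0581
t: 7.05
eef_pos: [0.6244, -0.1208, 0.1325]
orientation: [3.125, 0.007, 1.574]
ft_force: [1.1, -1.3, 0.3]
width: 0.0848
[[0.1965, -0.1793, 0.0282], [0.0164, 0.0065, 0.0028]]
```

View pics/w5.png

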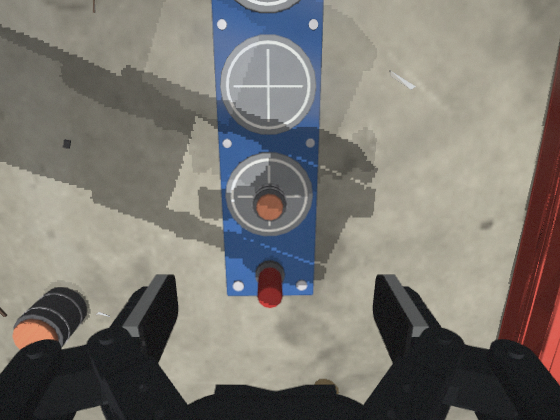

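pillar_24 stands in the seat's middle (copper at (269,204), cross centre about (268,196)). Next: pillar_36.

```bash
python3 -m handwheel '[{"dp":[0.04,-0.036,0],"twist":[0.016,0.006,0.003],"claw":0.085},{"dp":[0.08,-0.072,0.007],"twist":[0.016,0.006,0.003],"claw":0.085},{"dp":[0.12,-0.108,0.014],"twist":[0.016,0.006,0.003],"claw":0.085},{"dp":[0.16,-0.145,0.021],"twist":[0.016,0.006,0.003],"claw":0.085},{"dp":[0.196,-0.179,0.028],"twist":[0.016,0.006,0.003],"claw":0.085}]'; python3 -m handwheel '[{"dp":[0,0,0],"twist":[0,0,0],"claw":0.085},{"dp":[0,0,0],"twist":[0,0,0],"claw":0.085},{"dp":[0,0,0],"twist":[0,0,0],"claw":0.085},{"dp":[0,0,0],"twist":[0,0,0],"claw":0.085},{"dp":[0,0,0],"twist":[0,0,0],"claw":0.085}]'; python3 -c "
from h import *
print(delta((.445,.075,.007),np.pi/2))
f=ctrl.grab_frame('wrist'); cv2.imwrite('pics/w6.png',f['img'][:,:,::-1])"
```

```text
t: 7.6
eef_pos: [0.4524, 0.0654, 0.1004]
orientation: [-3.139, -0.0, 1.57]
ft_force: [0.8, 0.8, 0.4]
width: 0.0851
t: 8.1
eef_pos: [0.4535, 0.0646, 0.1007]
orientation: [-3.14, -0.0, 1.569]
ft_force: [0.3, 0.2, -0.4]
width: 0.085
[[0.0104, -0.0083, 0.0937], [-0.0017, -0.0, -0.0021]]
```

View pics/w6.png

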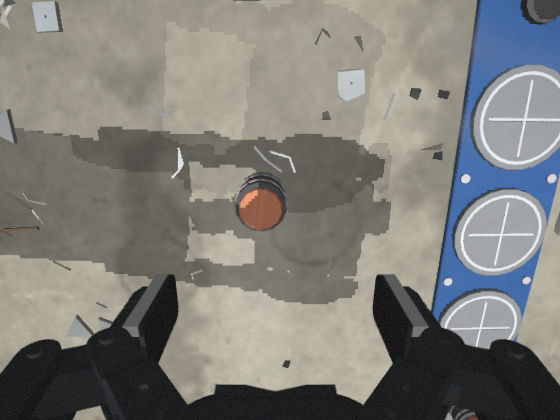

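Wrist view: pillar_36's copper at (261,209), as expected for an 8–10 mm offset. Next: descend and grip.

```bash
python3 -c "
from h import *
print(locate(ctrl.grab_frame('wrist'),(261,209),.036))"
python3 -m handwheel '[{"dp":[0.01,-0.008,0.02],"twist":[0,0,0],"claw":0.085},{"dp":[0.01,-0.008,0.045],"twist":[0,0,0],"claw":0.085},{"dp":[0.01,-0.008,0.07],"twist":[0,0,0],"claw":0.085},{"dp":[0.01,-0.008,0.094],"twist":[0,0,0],"claw":0.085},{"dp":[0.01,-0.008,0.094],"twist":[0,0,0],"claw":0.06}]'
python3 -m handwheel '[{"dp":[0,0,0],"twist":[0,0,0],"claw":0.045},{"dp":[0,0,0],"twist":[0,0,0],"claw":0.03},{"dp":[0,0,0],"twist":[0,0,0],"claw":0.02},{"dp":[0,0,0],"twist":[0,0,0],"claw":0.02},{"dp":[0,0,0],"twist":[0,0,0],"claw":0.02}]'
python3 -m handwheel '[{"dp":[0,0,0],"twist":[0,0,0],"claw":0.02},{"dp":[0,0,-0.01],"twist":[0,0,0],"claw":0.02},{"dp":[0,0,-0.03],"twist":[0,0,0],"claw":0.02},{"dp":[0,0,-0.06],"twist":[0,0,0],"claw":0.02},{"dp":[0,0,-0.08],"twist":[0,0,0],"claw":0.02}]'; python3 -c "
from h import *
print(delta((.621,-.036,.09),np.pi/2), ctrl.state()['width'])"
```

```text
[0.44452191 0.07647231 0.036     ]
t: 8.7
eef_pos: [0.4421, 0.0749, 0.0039]
orientation: [-3.133, -0.001, 1.569]
ft_force: [-0.5, 0.3, 0.4]
width: 0.0725
t: 9.2
eef_pos: [0.4436, 0.0747, 0.0054]
orientation: [-3.136, -0.0, 1.569]
ft_force: [-0.8, -0.4, 6.2]
width: 0.0321
t: 9.7
eef_pos: [0.4445, 0.0747, 0.0875]
orientation: [-3.138, -0.0, 1.569]
ft_force: [1.1, -0.9, -2.4]
width: 0.0323
[[-0.1103, 0.1767, -0.0032], [-0.0041, -0.0002, -0.002]] 0.03234032403573014
```

```bash
python3 -m handwheel '[{"dp":[-0.022,0.035,0],"twist":[0,0,0],"claw":0.02},{"dp":[-0.047,0.075,0],"twist":[0,0,0],"claw":0.02},{"dp":[-0.075,0.12,0],"twist":[0,0,0],"claw":0.02},{"dp":[-0.1,0.16,0],"twist":[0,0,0],"claw":0.02},{"dp":[-0.11,0.176,0],"twist":[0,0,0],"claw":0.02}]';python3 -m handwheel '[{"dp":[0,0,0.015],"twist":[0,0,0],"claw":0.02},{"dp":[0,0,0.03],"twist":[0,0,0],"claw":0.02},{"dp":[0,0,0.04],"twist":[0,0,0],"claw":0.02},{"dp":[0,0,0.045],"twist":[0,0,0],"claw":0.02},{"dp":[0,0,0.045],"twist":[0,0,0],"claw":0.02}]'; python3 -c "
from h import *
print(delta((.621,-.036,.018),np.pi/2), ctrl.state()['width'])"
```

```text
t: 10.2
eef_pos: [0.6236, -0.0386, 0.0877]
orientation: [-3.141, 0.001, 1.567]
ft_force: [-0.2, 0.7, -1.7]
width: 0.0322
t: 10.7
eef_pos: [0.6217, -0.0376, 0.0411]
orientation: [-3.137, 0.0, 1.568]
ft_force: [0.3, 0.5, -2.0]
width: 0.0325
[[0.0016, -0.0006, 0.0231], [-0.0042, 0.0002, -0.0032]] 0.03252279864635429
```

```bash
python3 -m handwheel '[{"dp":[0.002,-0.001,0.01],"twist":[-0.004,0,-0.003],"claw":0.02},{"dp":[0.002,-0.001,0.018],"twist":[-0.004,0,-0.003],"claw":0.02},{"dp":[0.002,-0.001,0.023],"twist":[-0.004,0,-0.003],"claw":0.02},{"dp":[0.002,-0.001,0.023],"twist":[-0.004,0,-0.003],"claw":0.02},{"dp":[0.002,-0.001,0.023],"twist":[-0.004,0,-0.003],"claw":0.02}]'; python3 -m handwheel '[{"dp":[0,0,0.001],"twist":[0,0,0],"claw":0.02},{"dp":[0,0,0.002],"twist":[0,0,0],"claw":0.02},{"dp":[0,0,0.002],"twist":[0,0,0],"claw":0.035},{"dp":[0,0,0.002],"twist":[0,0,0],"claw":0.055},{"dp":[0,0,0.002],"twist":[0,0,0],"claw":0.075}]'; python3 -m handwheel '[{"dp":[0,0,0],"twist":[0,0,0],"claw":0.085},{"dp":[0,0,-0.02],"twist":[0,0,0],"claw":0.085},{"dp":[0,0,-0.06],"twist":[0,0,0],"claw":0.085},{"dp":[0,0,-0.1],"twist":[0,0,0],"claw":0.085},{"dp":[0,0,-0.11],"twist":[0,0,0],"claw":0.085}]'; python3 -c "
from h import *
print(delta((.431,-.227,.12),np.pi/2))
f=ctrl.grab_frame('wrist'); cv2.imwrite('pics/w7.png',f['img'][:,:,::-1])"
```

```text
t: 11.2
eef_pos: [0.6207, -0.0357, 0.0181]
orientation: [-3.141, 0.0, 1.571]
ft_force: [-0.1, -0.0, -1.4]
width: 0.032
t: 11.7
eef_pos: [0.6211, -0.0358, 0.0167]
orientation: [3.141, 0.0, 1.571]
ft_force: [0.3, 0.1, -0.6]
width: 0.0627
t: 12.2
eef_pos: [0.6244, -0.0365, 0.1327]
orientation: [3.131, 0.003, 1.571]
ft_force: [1.1, -0.2, 1.0]
width: 0.0851
[[-0.1905, -0.1935, 0.0112], [0.0102, 0.0029, -0.0002]]
```

View pics/w7.png

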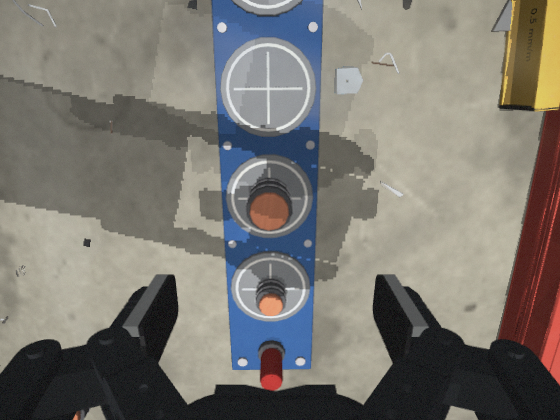

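Both 24 and 36 stand centred on their seats (copper at (270,304) and (269,210)). Next: pillar_48.

```bash
python3 -m handwheel '[{"dp":[-0.035,-0.035,0],"twist":[0.01,0.003,0],"claw":0.085},{"dp":[-0.07,-0.07,0],"twist":[0.01,0.003,0],"claw":0.085},{"dp":[-0.105,-0.106,0.005],"twist":[0.01,0.003,0],"claw":0.085},{"dp":[-0.14,-0.142,0.01],"twist":[0.01,0.003,0],"claw":0.085},{"dp":[-0.175,-0.178,0.011],"twist":[0.01,0.003,0],"claw":0.085}]'; python3 -m handwheel '[{"dp":[-0.02,-0.02,0],"twist":[0,0,0],"claw":0.085},{"dp":[-0.02,-0.02,0],"twist":[0,0,0],"claw":0.085},{"dp":[-0.02,-0.02,0],"twist":[0,0,0],"claw":0.085},{"dp":[-0.02,-0.02,0],"twist":[0,0,0],"claw":0.085},{"dp":[-0.02,-0.02,0],"twist":[0,0,0],"claw":0.085}]'; python3 -c "
from h import *
print(delta((.431,-.227,.013),np.pi/2))
f=ctrl.grab_frame('wrist'); cv2.imwrite('pics/w8.png',f['img'][:,:,::-1])
print(proj(f,(.431,-.227,.048)),[(c.round(1),a) for c,a in blobs(f,(4,110,120),(16,255,255),100)])"
```

```text
t: 12.75
eef_pos: [0.4444, -0.2107, 0.1179]
orientation: [-3.139, -0.002, 1.571]
ft_force: [-0.1, -1.4, -0.6]
width: 0.0852
t: 13.25
eef_pos: [0.425, -0.2299, 0.1177]
orientation: [-3.138, -0.003, 1.573]
ft_force: [0.5, -0.5, -0.7]
width: 0.0853
[[0.0026, 0.0063, 0.1046], [-0.0032, -0.0026, 0.002]]
[284.45096387 219.78627123] [(array([283.5, 220.3]), np.int32(2005))]
```

View pics/w8.png

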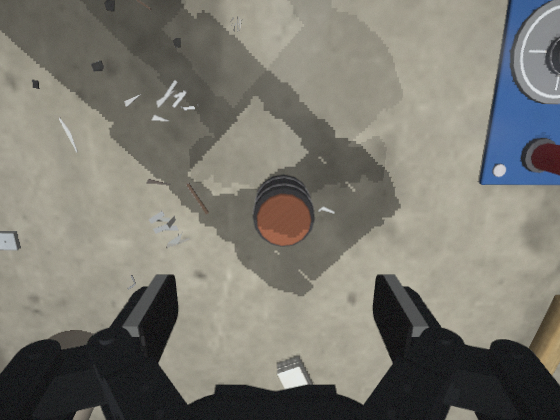

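pillar_48's copper is at (283.5,220), within 1 px of the prediction. Descend, grip, lift.

```bash
python3 -m handwheel '[{"dp":[0.003,0.006,0.025],"twist":[0,0,0],"claw":0.085},{"dp":[0.003,0.006,0.05],"twist":[0,0,0],"claw":0.085},{"dp":[0.003,0.006,0.08],"twist":[0,0,0],"claw":0.085},{"dp":[0.003,0.006,0.104],"twist":[0,0,0],"claw":0.085},{"dp":[0.003,0.006,0.104],"twist":[0,0,0],"claw":0.07}]'
python3 -m handwheel '[{"dp":[0,0,0],"twist":[0,0,0],"claw":0.055},{"dp":[0,0,0],"twist":[0,0,0],"claw":0.04},{"dp":[0,0,0],"twist":[0,0,0],"claw":0.03},{"dp":[0,0,0],"twist":[0,0,0],"claw":0.03},{"dp":[0,0,0],"twist":[0,0,0],"claw":0.03}]'
python3 -m handwheel '[{"dp":[0,0,0],"twist":[0,0,0],"claw":0.03},{"dp":[0,0,-0.01],"twist":[0,0,0],"claw":0.03},{"dp":[0,0,-0.03],"twist":[0,0,0],"claw":0.03},{"dp":[0,0,-0.06],"twist":[0,0,0],"claw":0.03},{"dp":[0,0,-0.1],"twist":[0,0,0],"claw":0.03}]'; python3 -c "
from h import *
print(delta((.621,.047,.12),np.pi/2), ctrl.state()['width'])"
```

```text
t: 13.8
eef_pos: [0.4287, -0.224, 0.0106]
orientation: [-3.133, -0.007, 1.574]
ft_force: [-1.2, 0.8, 1.1]
width: 0.0732
t: 14.3
eef_pos: [0.4298, -0.2247, 0.012]
orientation: [-3.135, -0.006, 1.574]
ft_force: [0.8, 1.4, 6.8]
width: 0.0407
t: 14.8
eef_pos: [0.4287, -0.224, 0.1116]
orientation: [-3.132, -0.009, 1.574]
ft_force: [1.6, -1.1, -3.4]
width: 0.0407
[[0.2705, 0.193, -0.0079], [-0.01, -0.009, 0.0031]] 0.040685923090976156
```

```bash
python3 -m handwheel '[{"dp":[0.02,0.014,-0.005],"twist":[-0.01,-0.009,0.003],"claw":0.03},{"dp":[0.05,0.036,-0.008],"twist":[-0.01,-0.009,0.003],"claw":0.03},{"dp":[0.082,0.059,-0.008],"twist":[-0.01,-0.009,0.003],"claw":0.03},{"dp":[0.114,0.082,-0.008],"twist":[-0.01,-0.009,0.003],"claw":0.03},{"dp":[0.146,0.105,-0.008],"twist":[-0.01,-0.009,0.003],"claw":0.03}]'; python3 -m handwheel '[{"dp":[0.03,0.021,0],"twist":[0,0,0],"claw":0.03},{"dp":[0.06,0.042,0],"twist":[0,0,0],"claw":0.03},{"dp":[0.09,0.064,0],"twist":[0,0,0],"claw":0.03},{"dp":[0.115,0.08,0],"twist":[0,0,0],"claw":0.03},{"dp":[0.124,0.088,0],"twist":[0,0,0],"claw":0.03}]'; python3 -c "
from h import *
print(delta((.621,.049,.025),np.pi/2), ctrl.state()['width'])"
```

```text
t: 15.3
eef_pos: [0.5336, -0.0763, 0.1201]
orientation: [-3.141, 0.0, 1.571]
ft_force: [0.0, -0.1, -3.3]
width: 0.0406
t: 15.8
eef_pos: [0.622, 0.0501, 0.12]
orientation: [-3.14, -0.001, 1.573]
ft_force: [-0.6, -0.3, -2.8]
width: 0.0407
[[-0.0012, -0.0009, 0.095], [-0.0011, -0.0005, 0.0024]] 0.04072782577232184
```

```bash
python3 -m handwheel '[{"dp":[-0.001,-0.001,0.02],"twist":[0,0,0],"claw":0.03},{"dp":[-0.001,-0.001,0.045],"twist":[0,0,0],"claw":0.03},{"dp":[-0.001,-0.001,0.06],"twist":[0,0,0],"claw":0.03},{"dp":[-0.001,-0.001,0.07],"twist":[0,0,0],"claw":0.03},{"dp":[-0.001,-0.001,0.07],"twist":[0,0,0],"claw":0.03}]'; python3 -c "
from h import *
print(delta((.621,.049,.025),np.pi/2), ctrl.state()['width'])"
```

```text
t: 16.3
eef_pos: [0.6195, 0.0488, 0.0484]
orientation: [-3.137, -0.001, 1.573]
ft_force: [-1.1, 0.8, -2.7]
width: 0.0407
[[0.0002, 0.0016, 0.0234], [-0.0045, -0.0007, 0.0019]] 0.040697755278294834
```

```bash
python3 -m handwheel '[{"dp":[0,0.001,0.01],"twist":[-0.004,0,0],"claw":0.03},{"dp":[0,0.001,0.018],"twist":[-0.004,0,0],"claw":0.03},{"dp":[0,0.001,0.023],"twist":[-0.004,0,0],"claw":0.03},{"dp":[0,0.001,0.023],"twist":[-0.004,0,0],"claw":0.03},{"dp":[0,0.001,0.023],"twist":[-0.004,0,0],"claw":0.03}]'; python3 -m handwheel '[{"dp":[0,0,0.001],"twist":[0,0,0],"claw":0.03},{"dp":[0,0,0.002],"twist":[0,0,0],"claw":0.03},{"dp":[0,0,0.002],"twist":[0,0,0],"claw":0.045},{"dp":[0,0,0.002],"twist":[0,0,0],"claw":0.065},{"dp":[0,0,0.002],"twist":[0,0,0],"claw":0.085}]'; python3 -m handwheel '[{"dp":[0,0,0],"twist":[0,0,0],"claw":0.085},{"dp":[0,0,-0.02],"twist":[0,0,0],"claw":0.085},{"dp":[0,0,-0.06],"twist":[0,0,0],"claw":0.085},{"dp":[0,0,-0.1],"twist":[0,0,0],"claw":0.085},{"dp":[0,0,-0.11],"twist":[0,0,0],"claw":0.085}]'; python3 -c "
from h import *
print(delta((.433,.2265,.14),np.pi/2))"
```

```text
t: 16.8
eef_pos: [0.6206, 0.0489, 0.0255]
orientation: [-3.141, -0.001, 1.573]
ft_force: [-0.1, -0.4, -2.5]
width: 0.0405
t: 17.3
eef_pos: [0.6211, 0.0488, 0.0241]
orientation: [3.141, -0.001, 1.573]
ft_force: [0.0, -0.2, -0.3]
width: 0.0722
t: 17.8
eef_pos: [0.6245, 0.0484, 0.1403]
orientation: [3.131, 0.001, 1.573]
ft_force: [0.3, 0.2, 0.3]
width: 0.0849
[[0.1785, -0.1911, -0.0019], [0.0108, 0.0006, 0.002]]
```

```bash
python3 -m handwheel '[{"dp":[0.035,-0.037,0],"twist":[0.01,0,0.002],"claw":0.085},{"dp":[0.07,-0.074,0],"twist":[0.01,0,0.002],"claw":0.085},{"dp":[0.105,-0.112,0],"twist":[0.01,0,0.002],"claw":0.085},{"dp":[0.14,-0.15,0],"twist":[0.01,0,0.002],"claw":0.085},{"dp":[0.175,-0.188,0],"twist":[0.01,0,0.002],"claw":0.085}]'; python3 -m handwheel '[{"dp":[0.008,-0.008,0],"twist":[0,0,0],"claw":0.085},{"dp":[0.008,-0.008,0],"twist":[0,0,0],"claw":0.085},{"dp":[0.008,-0.008,0],"twist":[0,0,0],"claw":0.085},{"dp":[0.008,-0.008,0],"twist":[0,0,0],"claw":0.085},{"dp":[0.008,-0.008,0],"twist":[0,0,0],"claw":0.085}]'; python3 -c "
from h import *
print(delta((.433,.2265,.02),np.pi/2))
f=ctrl.grab_frame('wrist'); cv2.imwrite('pics/w9.png',f['img'][:,:,::-1])
print(proj(f,(.433,.2265,.06)),[(c.round(1),a) for c,a in blobs(f,(4,110,100),(16,255,255),100)])"
```

```text
t: 18.3
eef_pos: [0.4386, 0.22, 0.1377]
orientation: [3.141, 0.0, 1.57]
ft_force: [0.8, 0.2, 1.0]
width: 0.0851
t: 18.8
eef_pos: [0.4318, 0.2271, 0.1378]
orientation: [3.141, 0.001, 1.568]
ft_force: [0.5, -0.3, 0.4]
width: 0.0849
[[-0.0005, 0.0011, 0.1178], [0.0008, 0.0005, -0.0025]]
[276.53684986 220.04171919] [(array([276. , 216.4]), np.int32(2972))]
```

View pics/w9.png

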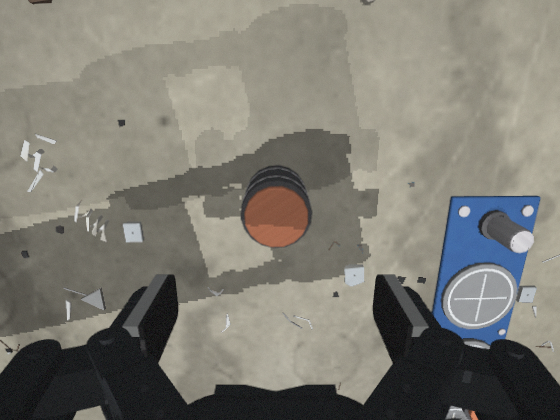

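pillar_60's copper is at (276,216.5), 3.5 px above the prediction, so y ≈ .229. I'll shift 2 mm, descend and grip.

```bash
python3 -m handwheel '[{"dp":[0.002,0.001,0.025],"twist":[0,0,0],"claw":0.085},{"dp":[0.002,0.001,0.05],"twist":[0,0,0],"claw":0.085},{"dp":[0.002,0.001,0.08],"twist":[0,0,0],"claw":0.085},{"dp":[0.002,0.001,0.105],"twist":[0,0,0],"claw":0.085},{"dp":[0.002,0.001,0.117],"twist":[0,0,0],"claw":0.085}]'
python3 -m handwheel '[{"dp":[0,0,0],"twist":[0,0,0],"claw":0.07},{"dp":[0,0,0],"twist":[0,0,0],"claw":0.055},{"dp":[0,0,0],"twist":[0,0,0],"claw":0.038},{"dp":[0,0,0],"twist":[0,0,0],"claw":0.038},{"dp":[0,0,0],"twist":[0,0,0],"claw":0.038}]'
python3 -m handwheel '[{"dp":[0,0,0],"twist":[0,0,0],"claw":0.038},{"dp":[0,0,-0.01],"twist":[0,0,0],"claw":0.038},{"dp":[0,0,-0.03],"twist":[0,0,0],"claw":0.038},{"dp":[0,0,-0.06],"twist":[0,0,0],"claw":0.038},{"dp":[0,0,-0.1],"twist":[0,0,0],"claw":0.038}]'; python3 -c "
from h import *
print(delta((.621,.130,.12),np.pi/2), ctrl.state()['width'])"
```

```text
t: 19.35
eef_pos: [0.4315, 0.2282, 0.0184]
orientation: [-3.138, 0.002, 1.567]
ft_force: [0.7, 0.5, -0.8]
width: 0.0844
t: 19.85
eef_pos: [0.4326, 0.2284, 0.0199]
orientation: [-3.141, 0.001, 1.568]
ft_force: [-2.2, -0.9, 6.6]
width: 0.0489
t: 20.35
eef_pos: [0.4303, 0.228, 0.1191]
orientation: [-3.136, 0.002, 1.567]
ft_force: [1.5, 0.3, -6.1]
width: 0.0487
[[-0.0973, 0.191, -0.0018], [-0.006, 0.0023, -0.0033]] 0.04869433185143729
```

```bash
python3 -m handwheel '[{"dp":[-0.015,0.03,0],"twist":[-0.006,0.002,-0.003],"claw":0.038},{"dp":[-0.035,0.07,0],"twist":[-0.006,0.002,-0.003],"claw":0.038},{"dp":[-0.055,0.11,0],"twist":[-0.006,0.002,-0.003],"claw":0.038},{"dp":[-0.075,0.15,0],"twist":[-0.006,0.002,-0.003],"claw":0.038},{"dp":[-0.09,0.18,0],"twist":[-0.006,0.002,-0.003],"claw":0.038}]'; python3 -m handwheel '[{"dp":[-0.007,0.01,0.01],"twist":[0,0,0],"claw":0.038},{"dp":[-0.007,0.01,0.03],"twist":[0,0,0],"claw":0.038},{"dp":[-0.007,0.01,0.045],"twist":[0,0,0],"claw":0.038},{"dp":[-0.007,0.01,0.055],"twist":[0,0,0],"claw":0.038},{"dp":[-0.007,0.01,0.055],"twist":[0,0,0],"claw":0.038}]'; python3 -c "
from h import *
print(delta((.621,.130,.033),np.pi/2), ctrl.state()['width'])"
```

```text
t: 20.85
eef_pos: [0.6116, 0.1358, 0.118]
orientation: [-3.141, 0.001, 1.57]
ft_force: [0.2, 0.6, -6.0]
width: 0.0484
t: 21.35
eef_pos: [0.6193, 0.1291, 0.0606]
orientation: [-3.136, 0.001, 1.57]
ft_force: [0.2, 0.2, -5.7]
width: 0.0486
[[0.0009, 0.0019, 0.0276], [-0.0051, 0.0006, -0.0007]] 0.04864924505202068
```

```bash
python3 -m handwheel '[{"dp":[0.001,0.002,0.01],"twist":[-0.005,0,0],"claw":0.038},{"dp":[0.001,0.002,0.02],"twist":[-0.005,0,0],"claw":0.038},{"dp":[0.001,0.002,0.027],"twist":[-0.005,0,0],"claw":0.038},{"dp":[0.001,0.002,0.027],"twist":[-0.005,0,0],"claw":0.038},{"dp":[0.001,0.002,0.027],"twist":[-0.005,0,0],"claw":0.038}]'; python3 -m handwheel '[{"dp":[0,0,0.001],"twist":[0,0,0],"claw":0.038},{"dp":[0,0,0.002],"twist":[0,0,0],"claw":0.038},{"dp":[0,0,0.002],"twist":[0,0,0],"claw":0.055},{"dp":[0,0,0.002],"twist":[0,0,0],"claw":0.07},{"dp":[0,0,0.002],"twist":[0,0,0],"claw":0.085}]'; python3 -m handwheel '[{"dp":[0,0,0],"twist":[0,0,0],"claw":0.085},{"dp":[0,0,-0.02],"twist":[0,0,0],"claw":0.085},{"dp":[0,0,-0.06],"twist":[0,0,0],"claw":0.085},{"dp":[0,0,-0.11],"twist":[0,0,0],"claw":0.085},{"dp":[0,0,-0.13],"twist":[0,0,0],"claw":0.085}]'; python3 -m handwheel '[{"dp":[0.03,-0.03,0],"twist":[0,0,0],"claw":0.085},{"dp":[0.07,-0.06,-0.01],"twist":[0,0,0],"claw":0.085},{"dp":[0.1,-0.1,-0.02],"twist":[0,0,0],"claw":0.085},{"dp":[0.13,-0.13,-0.03],"twist":[0,0,0],"claw":0.085},{"dp":[0.15,-0.15,-0.03],"twist":[0,0,0],"claw":0.085}]'
python3 - <<'E'
from h import *
f=ctrl.grab_frame("top"); g=ctrl.grab_frame("side")
S=[(p,y) for p,y in ((.06,.130),(.048,.047),(.036,-.036),(.024,-.119))]
for n,F in (("top",f),("side",g)):
    for c,a in blobs(F,(4,110,80),(16,255,255)):
        for p,y in S:
            q=locate(F,c,p+.01)
            if abs(q[0]-.621)<.02 and abs(q[1]-y)<.025: print(n,p,q.round(4),a,"seat",y)
A=cv2.resize(f["img"][140:230,180:400],None,fx=3.6,fy=3.6,interpolation=cv2.INTER_CUBIC)
B=cv2.resize(g["img"][140:280,220:420],None,fx=1.9,fy=1.9,interpolation=cv2.INTER_CUBIC)
B=cv2.copyMakeBorder(B,0,0,0,A.shape[1]-B.shape[1],cv2.BORDER_CONSTANT)
cv2.imwrite("pics/end.png",np.vstack([A,B])[:,:,::-1])
E
```

```text
t: 21.85
eef_pos: [0.6212, 0.1301, 0.0335]
orientation: [-3.141, 0.001, 1.57]
ft_force: [-0.0, -0.6, -4.3]
width: 0.0483
t: 22.35
eef_pos: [0.6222, 0.1301, 0.0327]
orientation: [3.139, 0.001, 1.57]
ft_force: [-0.0, -0.6, 0.7]
width: 0.0814
t: 22.85
eef_pos: [0.6249, 0.1303, 0.1692]
orientation: [3.13, 0.0, 1.57]
ft_force: [0.7, -0.8, 0.3]
width: 0.085
t: 23.35
eef_pos: [0.4735, 0.2826, 0.1996]
orientation: [3.127, -0.001, 1.572]
ft_force: [0.1, -0.5, -0.2]
width: 0.085
top 0.06 [0.6215 0.1305 0.07  ] 303 seat 0.13
top 0.048 [0.6206 0.0461 0.058 ] 195 seat 0.047
top 0.036 [ 0.6209 -0.0334  0.046 ] 114 seat -0.036
top 0.024 [ 0.6214 -0.1186  0.034 ] 52 seat -0.119
side 0.06 [0.6217 0.1249 0.07  ] 159 seat 0.13
side 0.048 [0.6203 0.0428 0.058 ] 135 seat 0.047
side 0.036 [ 0.6207 -0.0372  0.046 ] 96 seat -0.036
side 0.024 [ 0.6221 -0.1237  0.034 ] 51 seat -0.119
```

View pics/end.png

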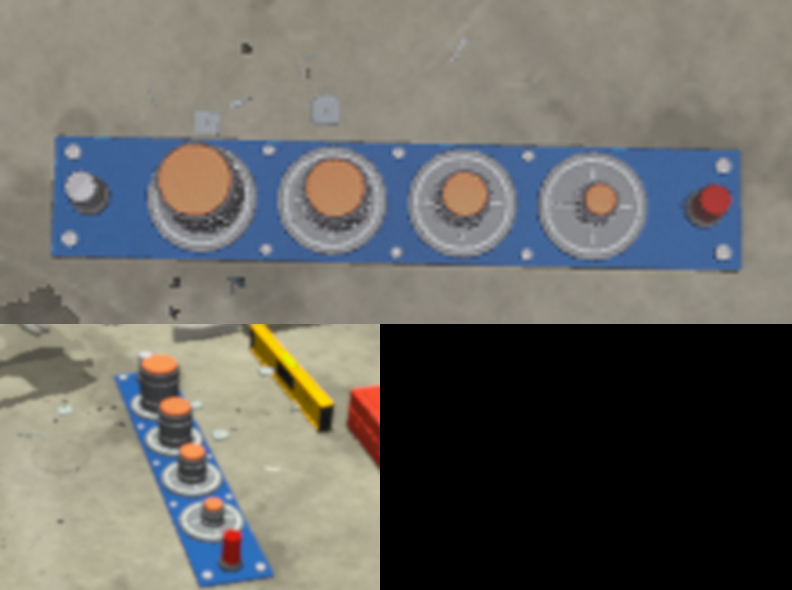

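All four stand upright and centred, rising from red to bare steel. In the same top camera they are within about 2 mm of the seat centres. Handing in.

```bash
python3 -c "
from cell import ctrl
s=ctrl.state(); print(s['t'],abs(s['joint_vel']).max()); print(ctrl.hand_in())"
```

```text
23.45 0.06116282768190811
the job is handed in; nothing more can be done
None
```

I picked up the four pillars one by one and stood them on the rail. From the red post towards the bare steel post they go 24, 36, 48 and 60 mm. I handed the job in at 23.5 s of the 83 s allowed, with the gripper open and clear of the work.

- **Position:** In the top camera, each pillar is about 1–2 mm from its seat centre measured in the same camera.
- **Upright:** In the last top and side pictures all four stand upright and free. I judged this by eye and did not measure the tilt.
- **Disagreement:** The side camera puts the pillars 4–6 mm lower in y than the top camera. It showed about the same offset (roughly 4 mm) before any move, so I take it as calibration bias. Even if it were real, it would still be within the 12 mm limit.
- **Force:** The wrist force was at most about 7 N in the readings taken at the end of each move.

No check failed, and the hand-in reports no verdict.

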